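Mirror a screwdriver rack for a left-handed station

TASK

The dark steel rack is to become the mirror image of the wooden one: move the four screwdrivers into it in reverse order, so that the tool furthest left in the wooden rack (as the robot sees it) ends furthest right in the steel rack, and so on, one in each lane. Lay each flat with its handle centred on the white pad and in line with it, the shaft pointing back towards the robot between the pegs, and leave all four at rest.

Things in the scene. Friction and masses are not known exactly. Their poses are not given: they have to be found in the camera images.
- old_rack: full rack, on either side, fixed: brown wooden board 304 mm along y, x = -25 to 143 mm, 12 mm thick; five steel pegs (10 mm wide, 28 mm tall) along x = 0 at y = 0, +-76, +-142 mm. Origin: on the table under the middle peg; x from pegs to pads, away from the robot, y left, yaw within 0.15 rad. Four coloured pads on it, centres at x = 80, y = 114, 38, -38, -114 mm.
- new_rack: empty rack, fixed: dark steel board 304 mm along y, x = -25 to 143 mm, 12 mm thick; five steel pegs (10 mm wide, 28 mm tall) along x = 0 at y = 0, +-76, +-142 mm. Origin: on the table under the middle peg; x from pegs to pads, away from the robot, y left, yaw within 0.15 rad. Four white pads on it, 120 x 36 x 3 mm (top at z = 15 mm), centres at x = 80, y = 114, 38, -38, -114 mm.
- red_handle (a point): centre of the red handle of a loose screwdriver, 214 mm long, 70 g. Handle 20 mm wide where fingers touch (looks 26), 90 mm long, 26 mm high, does not roll, balances at this point, 13 mm above its support. y axis runs from the shaft to the handle's butt, z up. It starts on the red pad, shaft towards the robot, within 8 mm of the middle.
- blue_handle (a point): centre of the blue handle of a loose screwdriver, 269 mm long, 70 g. Handle 22 mm wide where fingers touch (looks 30), 114 mm long, 30 mm high, does not roll, balances at this point, 15 mm above its support. y axis runs from the shaft to the handle's butt, z up. It starts on the blue pad, shaft towards the robot, within 8 mm of the middle.
- yellow_handle (a point): centre of the yellow handle of a loose screwdriver, 176 mm long, 70 g. Handle 18 mm wide where fingers touch (looks 24), 74 mm long, 24 mm high, does not roll, balances at this point, 12 mm above its support. y axis runs from the shaft to the handle's butt, z up. It starts on the yellow pad, shaft towards the robot, within 8 mm of the middle.
- green_handle (a point): centre of the green handle of a loose screwdriver, 140 mm long, 70 g. Handle 12 mm wide where fingers touch (looks 16), 58 mm long, 16 mm high, does not roll, balances at this point, 8 mm above its support. y axis runs from the shaft to the handle's butt, z up. It starts on the green pad, shaft towards the robot, within 8 mm of the middle.
- pad_red: thin red pad, 120 x 36 x 3 mm, fixed on the wooden rack under the red screwdriver; it stays behind and still shows that tool's lane later. Origin: middle of its underside, 12 mm above the table (its top is at 15 mm); axes as the rack's.
- pad_blue: thin blue pad, 120 x 36 x 3 mm, fixed on the wooden rack under the blue screwdriver; it stays behind and still shows that tool's lane later. Origin: middle of its underside, 12 mm above the table (its top is at 15 mm); axes as the rack's.
- pad_yellow: thin yellow pad, 120 x 36 x 3 mm, fixed on the wooden rack under the yellow screwdriver; it stays behind and still shows that tool's lane later. Origin: middle of its underside, 12 mm above the table (its top is at 15 mm); axes as the rack's.
- pad_green: thin green pad, 120 x 36 x 3 mm, fixed on the wooden rack under the green screwdriver; it stays behind and still shows that tool's lane later. Origin: middle of its underside, 12 mm above the table (its top is at 15 mm); axes as the rack's.
Not all that is in view belongs to the job. What is shaped like the part that bears green_handle but blue or red is not meant.

How it is judged:
By the outcome, as a careful person would: the job done as asked, in the order asked, and still so for the second after the job is handed in, with the robot touching nothing.
It also fails if it takes over 106 s, if anything falls off the work surface, if the arm or the gripper's body presses on something with over 40 N, if the wrist force passes 120 N, or if a joint passes its speed limit or range.

ROBOT

A 6-joint arm with a two-finger parallel gripper is mounted at the origin on the work surface; the furniture and walls round the work are solid. World frame = base frame: x ahead of the robot, y to its left, z up, the work surface at z = 0. Lengths are in mm, angles in rad, forces in N, time in s.
With the tool pointing down it reaches from about 425 to 1125 mm from the base axis. Payload 14.9 kg.
Tool frame: the origin (TCP) lies between the finger pads; the fingertips stand tcp_to_tips ahead of it and the grasp point (between the pads) is the TCP (tcp_to_tips is the distance from the TCP to the fingertips, in mm); z points along the fingers, y is the line along which they close (so a half turn about z gives the same grasp; the last joint's range is limited). The gripper opens to 91 mm and grips with 3 to 60 N. Pads are 32 mm wide; open, the fingers measure 118 mm over their backs; the gripper's body (76 mm by 178 mm) begins 60 mm behind the grasp point.
Start: joints at [1.165, 0.379, 1.734, -0, 1.028, -0.033], TCP at [254.965, 651.929, 232.932] pointing down, gripper open.
Joint ranges: [-2.77, 2.77], [-0.74, 2.19], [0, 2.66], [-1.06, 4.2], [0.31, 2.87], [-3.08, 3.08]. Speed limits (rad/s): [1.89, 1.89, 2.39, 3.14, 3.14, 3.14].

INTERFACE

Orientations are given as a 3x3 rotation matrix whose columns are the frame's x, y, z axes.
In Python, from plant import state, camera, sign_off, tcp_to_tips gives the robot as it stands. The module is installed in compiled form; this text tells all that it offers.
- The arm moves only by the tool carry_out, never from a script. Its argument "deltas" is a list of rows, each a list of 3 entries, a list of its own where there are three numbers: the turn, a rotation vector about the tool's x, y, z in rad, then the shift along the tool's x, y, z in m, then the closure, from 0 (fully open) to 1 (shut). In form: [[[ax, ay, az], [x, y, z], claw], ...]. A call has 1 to 10 rows; each row is the pose to reach, as a shift and turn from the pose commanded when the call began, along the tool's axes at that moment; what a row does not reach only later rows make up. A row lasts 1/8 s, in which the tool goes at most 62.5 mm and 10.7 degrees, less where a joint would pass 70% of its speed; a pose out of reach is approached as far as the arm can. A call with a gripper value outside its range is refused whole. The fingers move at their own pace and stop on an object; the grip force is fixed at half the most. Time passes only in rows, so rows that repeat a pose let the fingers close. It gives the time, the measured TCP pose, the force, the opening and the grip force at its end, in the units of the state.
- state(): the state, without advancing time (a new reading comes with each control period).
- camera(name): name is "side" or "top"; returns a dict with "img" (480x640x3 uint8, red, green, blue), "vertical_fov" (degrees; the focal length in pixels is half the picture's height over the tangent of half this angle, whatever the lens; pixels are square), "cx", "cy" (the principal point, pixels), "extrinsics" (4x4, takes a point from world to camera coordinates). Camera axes: x right, y up, looking along -z (the intrinsics and any distortion apply to the point x, -y, -z); pixel columns grow to the right and rows downward; lengths in mm; the calibration is good to about 2 mm. A picture is of the moment at which its call begins. There is no depth.
- sign_off(): hands the job in; it is judged then, once.
The state is a dict: "time_s": time; "joint_positions": joint angles; "joint_vel": joint speeds; "tau": joint torques, N m; "ee_pos": TCP position; "tool_rot": TCP orientation; "contact_force": force on the tool from outside, world axes, zero at the start; "ft_torque": the same for the moment, N m; "gripper_width": opening from 0.0 (shut) to 1.0 (fully open); "grip_force": force on a finger pad.
Only numpy, scipy, OpenCV 4.12 (cv2) and the standard library are available. Lean on these libraries where they do the work, as an engineer would, in place of code of your own. Each camera call takes 0.05 s, during which the arm holds its last target. There are 200 camera calls.

## Working session

There is one attempt and no reset: what is moved stays moved. The work goes in short steps, Python scripts to look and compute and a tool call to move; the robot and the scene stay as the last step left them, time stands still between calls to the robot, and variables do not carry over. Pictures are saved under pics/ and viewed, at most 14 in all, crops included, and the job is handed in when it is done.

Besides the shell and the picture viewer there is one more tool, called after ">>>" as a command line: name --argument value ..., lists and objects as JSON in quotes. carry_out: Moves the arm, as the interface text tells. Its arguments: {"type":"object","properties":{"deltas":{"type":"array"}},"required":["deltas"]}

```bash
mkdir -p pics
python3 - <<'E'
from plant import state,camera,tcp_to_tips
import cv2,numpy as np
np.set_printoptions(precision=4,suppress=True)
print(tcp_to_tips)
s=state();print(s)
for n in("top","side"):
    c=camera(n);cv2.imwrite(f"pics/{n}0.png",c["img"][:,:,::-1]);print({k:v for k,v in c.items() if k!="img"})
E
```

```text
19.0
{'time_s': 0.0, 'joint_positions': array([ 1.1647,  0.3794,  1.7348, -0.    ,  1.0285, -0.0333]), 'joint_vel': array([-0.0003,  0.0003, -0.0005, -0.0005,  0.0003, -0.0008]), 'tau': array([  0.0042, -76.3719, -43.4375,   0.0652,   0.0424,  -0.0001]), 'ee_pos': array([254.8136, 651.5646, 232.2886]), 'tool_rot': array([[-0.9313,  0.3642, -0.0004],
       [ 0.3642,  0.9313, -0.001 ],
       [ 0.    , -0.0011, -1.    ]]), 'contact_force': array([-0.3288,  1.0827, -0.0042]), 'ft_torque': array([ 0.0051,  0.0178, -0.0141]), 'grip_force': 0.0, 'gripper_width': 1.0008898265469761}
{'vertical_fov': 56.23006069736814, 'cx': 325.1283816138656, 'cy': 242.85420953986036, 'extrinsics': array([[    0.0027,    -0.9998,    -0.021 ,     6.6178],
       [    0.9981,     0.0014,     0.0618,  -408.5281],
       [   -0.0617,    -0.0212,     0.9979, -1212.8601],
       [    0.    ,     0.    ,     0.    ,     1.    ]])}
{'vertical_fov': 49.829024466987846, 'cx': 315.85966268653794, 'cy': 234.79692615126382, 'extrinsics': array([[    0.993 ,    -0.1165,     0.0213,  -406.3062],
       [    0.0307,     0.4268,     0.9038,   -60.3348],
       [   -0.1144,    -0.8968,     0.4274, -1163.5552],
       [    0.    ,     0.    ,     0.    ,     1.    ]])}
```

View pics/top0.png

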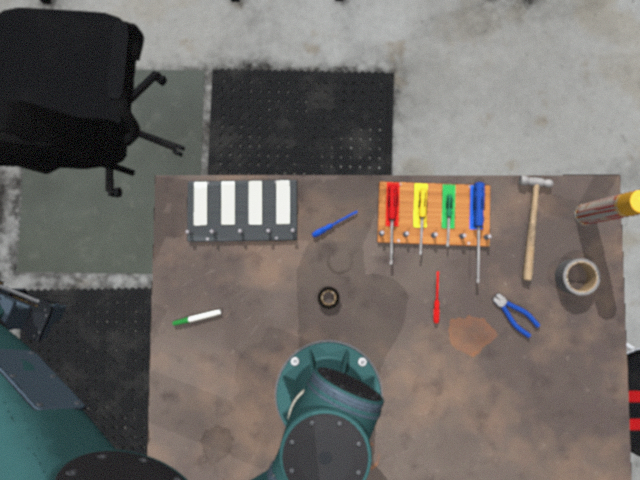

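View pics/side0.png

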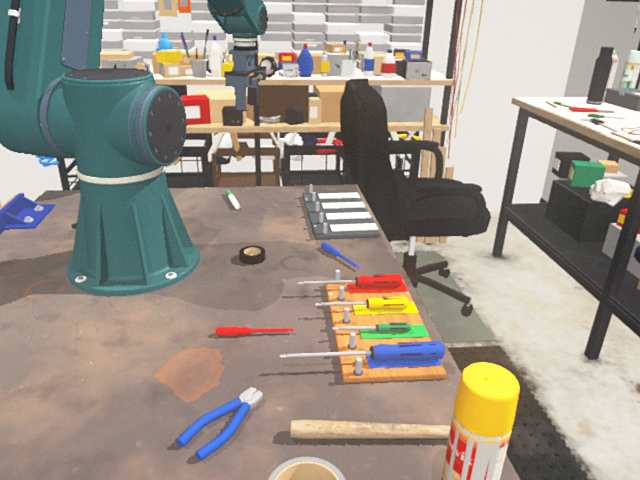

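Run:
```python
import cv2,numpy as np
a=cv2.imread("pics/top0.png");b=cv2.imread("pics/side0.png")
f=lambda i,x0,y0,w,h,s:cv2.resize(i[y0:y0+h,x0:x0+w],None,fx=s,fy=s,interpolation=cv2.INTER_CUBIC)
cv2.imwrite("pics/c1.png",f(a,372,174,130,97,6))
cv2.imwrite("pics/c2.png",f(a,180,174,130,80,6))
cv2.imwrite("pics/c3.png",f(b,275,260,180,130,4.4))
```

```text
(no output)
```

View pics/c1.png

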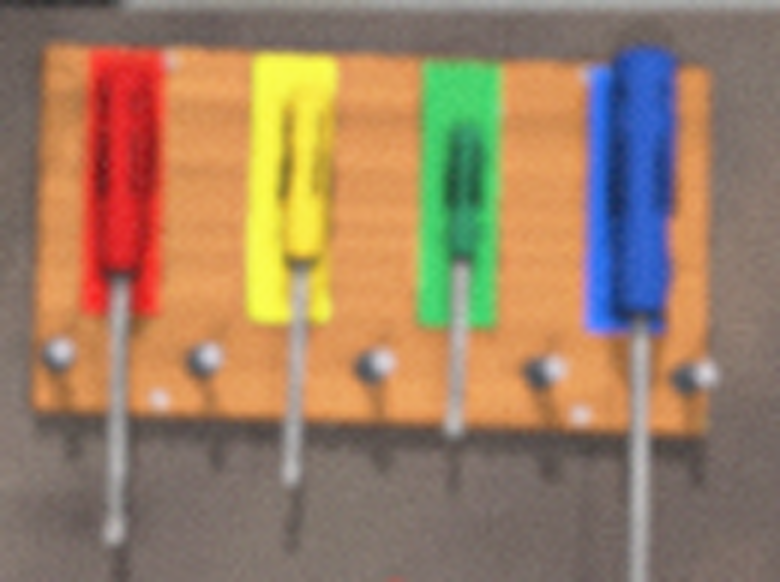

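View pics/c2.png

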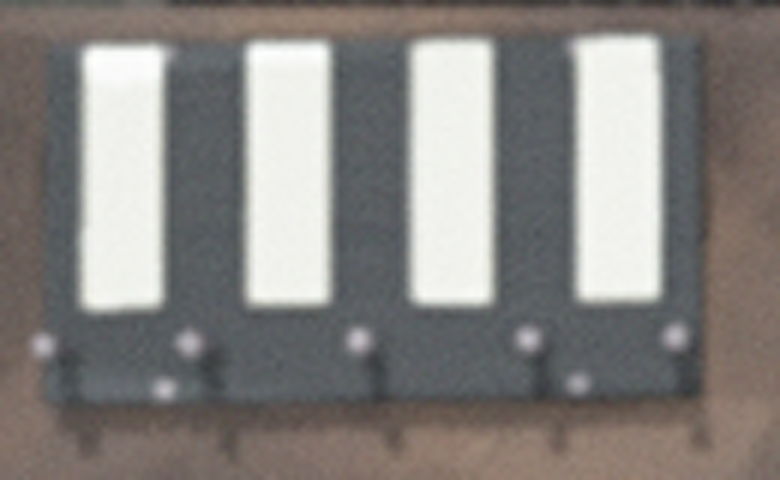

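View pics/c3.png

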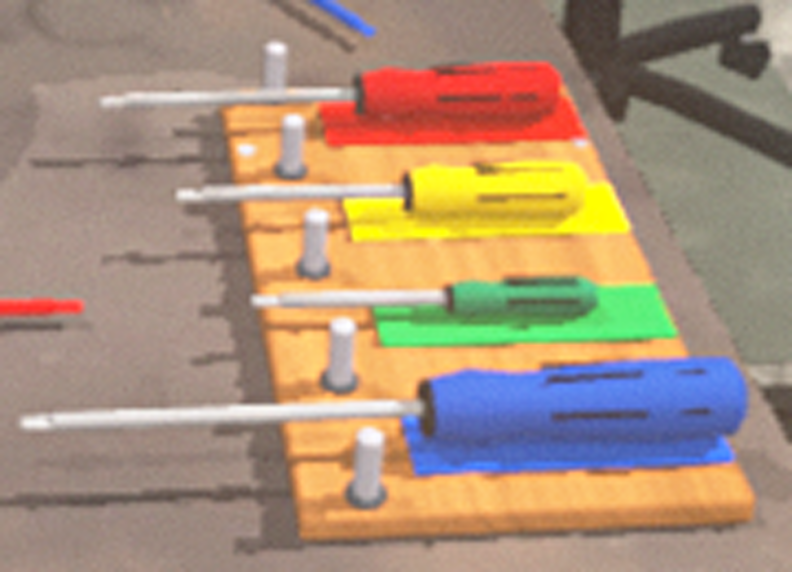

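```bash
cat > h.py <<'E'
import numpy as np
from scipy.optimize import least_squares
E_=dict(top=(56.23006069736814,325.1283816138656,242.85420953986036,None))
def load():
    from plant import camera
    return {n:{k:v for k,v in camera(n).items() if k!="img"} for n in("top","side")}
def norm(c,P):
    q=np.c_[np.atleast_2d(P),np.ones(len(np.atleast_2d(P)))]@c["extrinsics"].T
    return np.c_[q[:,0]/-q[:,2],-q[:,1]/-q[:,2]]
def proj(c,P,k=0):
    f=240/np.tan(np.radians(c["vertical_fov"])/2);n=norm(c,P);n=n*(1+k*(n**2).sum(1,keepdims=True))
    return n*f+[c["cx"],c["cy"]]
def unproj(c,uv,z,k=0):
    uv=np.atleast_2d(uv);r=[]
    for p in uv:
        r.append(np.r_[least_squares(lambda x:(proj(c,[x[0],x[1],z],k)-p)[0],[600,0],x_scale=100).x,z])
    return np.array(r)
def crop(p,x0,y0,s): return (np.array(p,float)+.5)/s-.5+[x0,y0]
def rack(p,L): # rack local -> world
    c,s=np.cos(p[2]),np.sin(p[2]);L=np.array(L,float)
    return np.c_[p[0]+c*L[:,0]-s*L[:,1],p[1]+s*L[:,0]+c*L[:,1],L[:,2]]
E
cat > m.py <<'E'
from h import *
np.set_printoptions(precision=4,suppress=True)
c=load();t=c["top"]
corn=lambda y:[[140,y+18,15],[140,y-18,15],[20,y-18,15],[20,y+18,15]]
LN=sum([corn(y) for y in(114,38,-38,-114)],[])
new=crop([(82,45),(165,45),(165,309),(80,309),(246,42),(331,42),(331,305),(246,305),(410,38),(494,38),(494,304),(410,304),(576,36),(661,36),(661,301),(576,301)],180,174,6)
old=crop([(90,50),(165,52),(158,315),(83,313),(253,54),(338,57),(330,322),(246,320),(423,62),(500,64),(495,327),(417,325),(592,66),(664,332),(586,330)],372,174,6)
LO=LN[:13]+LN[14:]
def res(x):
    return np.r_[(proj(t,rack(x[:3],LN),x[6])-new).ravel(),(proj(t,rack(x[3:6],LO),x[6])-old).ravel()]
for kfix in(0,1):
    g=lambda y:res(np.r_[y[:6],y[6]*kfix])
    s=least_squares(g,[500,230,0,500,-300,0,0],x_scale=[100,100,.1,100,100,.1,.1])
    print(s.x,"rms px",np.sqrt(np.mean(s.fun**2)))
    k=s.x[6]*kfix
    print(np.abs(s.fun.reshape(-1,2)).max(0))
    pk=rack(s.x[:3],[[0,y,40] for y in(142,76,0,-76,-142)]);print((proj(t,pk,k)-[180,174]+.5)*6-.5)
    tips=crop([(114,543),(291,485),(455,436)],372,174,6)
    fr=crop([(121,272),(302,262),(461,258),(642,320)],372,174,6)
    bl=crop([(638,575)],372,174,6)
    for i,(n,h,L,hl) in enumerate([("red",28,214,90),("yellow",27,176,74),("green",23,140,58),("blue",30,269,114)]):
        F=unproj(t,fr[i],h,k)[0];T=unproj(t,tips[i] if i<3 else bl[0],h,k)[0]
        d=(F-T)/np.linalg.norm(F-T);C=F+d*hl/2;C2=T+d*(L-hl/2)
        print(n,"C front",C,"C tip",C2,"ang",np.arctan2(d[1],d[0]),"shaftlen",np.linalg.norm(F-T),L-hl)
E
python3 m.py
```

```text
[ 439.8607  237.059     0.0148  431.0786 -286.4593   -0.0353    0.    ] rms px 0.3914551289775677
[0.7123 0.645 ]
[[ 43.2483 345.6263]
 [189.7027 343.5665]
 [358.7495 341.1889]
 [528.2286 338.8053]
 [675.7598 336.7303]]
red C front [ 517.4144 -173.7229   28.    ] C tip [ 519.7545 -173.798    28.    ] ang -0.03209117980821866 shaftlen 121.65871755814236 124
yellow C front [ 514.0191 -255.6554   27.    ] C tip [ 515.6798 -255.7541   27.    ] ang -0.05937709582532115 shaftlen 100.33639023074242 102
green C front [ 508.3487 -326.8621   23.    ] C tip [ 510.049  -326.9429   23.    ] ang -0.047507635148512896 shaftlen 80.29772997530252 82
blue C front [ 507.703  -405.5323   30.    ] C tip [ 549.0573 -406.9309   30.    ] ang -0.033804759584400663 shaftlen 113.62201599542271 155
[ 439.7884  236.8812    0.015   430.9947 -286.1731   -0.0355    0.012 ] rms px 0.38888952049847986
[0.7086 0.6338]
[[ 42.6853 345.7505]
 [189.5602 343.6947]
 [358.9132 341.3171]
 [528.5527 338.9277]
 [676.1417 336.8426]]
red C front [ 517.3951 -173.6681   28.    ] C tip [ 519.7706 -173.7443   28.    ] ang -0.03206465446081814 shaftlen 121.62328366520413 124
yellow C front [ 513.9779 -255.4948   27.    ] C tip [ 515.6975 -255.5968   27.    ] ang -0.059237635892261796 shaftlen 100.27738012924293 102
green C front [ 508.2815 -326.5412   23.    ] C tip [ 510.058  -326.6252   23.    ] ang -0.04726855430881015 shaftlen 80.22155194374946 82
blue C front [ 507.642  -404.9556   30.    ] C tip [ 549.1565 -406.3605   30.    ] ang -0.03382776802336738 shaftlen 113.46171890155817 155
```

```bash
cat > p.py <<'E'
import sys,numpy as np
from plant import state
s=state();R=s["tool_rot"];p=s["ee_pos"];yaw=np.arctan2(R[1,1],R[0,1])
print("t",round(s["time_s"],2),"p",p.round(1),"ang",round(yaw-np.pi/2,4),"w",round(91*s["gripper_width"],1),"tilt",R[:2,2].round(4),"F",s["contact_force"].round(1),s["grip_force"])
for a in sys.argv[1:]:   # x,y,z,ang
    x=np.array([float(v) for v in a.split(",")]);d=R.T@(x[:3]-p)/1000
    print(a,"shift",d.round(4),"az",round(-(x[3]-(yaw-np.pi/2)),3),"rows",round(np.linalg.norm(d)/.0625,1))
E
python3 p.py 500,300,200,-0.032 518.5,-174,120,-0.032
```

```text
t 0.2 p [254.9 651.7 232.6] ang -0.3728 w 90.7 tilt [-0.0002 -0.0006] F [-0.  -0.   0.5] 0.0
500,300,200,-0.032 shift [-0.3564 -0.2383  0.0327] az -0.341 rows 6.9
518.5,-174,120,-0.032 shift [-0.5463 -0.6729  0.113 ] az -0.341 rows 14.0
```

>>> carry_out --deltas '[[[0, 0, -0.1], [-0.03, -0.02, 0], 0.45], [[0, 0, -0.2], [-0.08, -0.06, 0], 0.45], [[0, 0, -0.341], [-0.1302, -0.0879, 0.01], 0.45], [[0, 0, -0.341], [-0.18, -0.12, 0.02], 0.45], [[0, 0, -0.341], [-0.23, -0.155, 0.02], 0.45], [[0, 0, -0.341], [-0.28, -0.19, 0.03], 0.45], [[0, 0, -0.341], [-0.33, -0.22, 0.03], 0.45], [[0, 0, -0.341], [-0.3564, -0.2383, 0.0327], 0.45], [[0, 0, -0.341], [-0.38, -0.29, 0.045], 0.45], [[0, 0, -0.341], [-0.4, -0.34, 0.06], 0.45]]'

```text
time_s: 1.45
ee_pos: [503.9, 188.0, 172.7]
tool_rot: [[-1.0, 0.032, 0.001], [0.032, 1.0, 0.0], [-0.001, 0.0, -1.0]]
contact_force: [0.9, 0.1, -0.7]
gripper_width: 0.547
grip_force: 0.0
```

```bash
python3 p.py 518.5,-174,80,-0.032
```

```text
t 1.45 p [503.9 188.  172.7] ang -0.0315 w 49.7 tilt [0.0006 0.0001] F [ 0.9  0.1 -0.7] 0.0
518.5,-174,80,-0.032 shift [-0.026  -0.3614  0.0927] az 0.0 rows 6.0
```

>>> carry_out --deltas '[[[0, 0, 0], [-0.004, -0.05, 0.01], 0.45], [[0, 0, 0], [-0.008, -0.105, 0.02], 0.45], [[0, 0, 0], [-0.012, -0.16, 0.03], 0.45], [[0, 0, 0], [-0.016, -0.215, 0.04], 0.45], [[0, 0, 0], [-0.02, -0.27, 0.055], 0.45], [[0, 0, 0], [-0.023, -0.32, 0.07], 0.45], [[0, 0, 0], [-0.025, -0.35, 0.085], 0.45], [[0, 0, 0], [-0.026, -0.3614, 0.0927], 0.45], [[0, 0, 0], [-0.026, -0.3614, 0.0927], 0.45], [[0, 0, 0], [-0.026, -0.3614, 0.0927], 0.45]]'

```text
time_s: 2.7
ee_pos: [518.3, -171.5, 80.6]
tool_rot: [[-1.0, 0.031, 0.0], [0.031, 1.0, -0.0], [-0.0, -0.0, -1.0]]
contact_force: [0.3, -0.1, 0.2]
gripper_width: 0.551
grip_force: 0.0
```

```bash
python3 p.py 518.5,-174,37,-0.032
python3 - <<'E'
from plant import camera
import cv2
i=camera("side")["img"][230:400,250:470,::-1];cv2.imwrite("pics/s1.png",cv2.resize(i,None,fx=3.5,fy=3.5,interpolation=2))
E
```

```text
t 2.7 p [ 518.3 -171.5   80.6] ang -0.0309 w 50.1 tilt [ 0.0002 -0.    ] F [ 0.3 -0.1  0.2] 0.0
518.5,-174,37,-0.032 shift [-0.0002 -0.0025  0.0436] az 0.001 rows 0.7
```

View pics/s1.png

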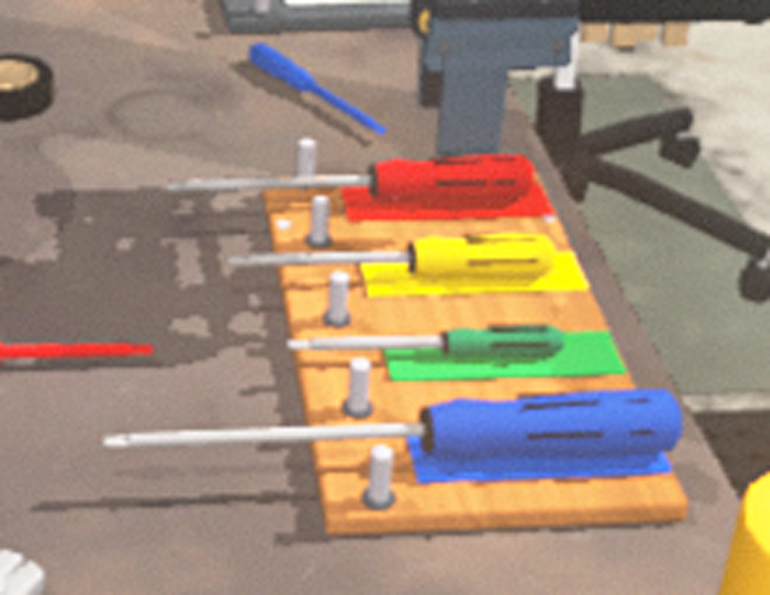

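>>> carry_out --deltas '[[[0, 0, 0], [0, 0, 0.01], 0.45], [[0, 0, 0], [0, 0, 0.025], 0.45], [[0, 0, 0], [0, 0, 0.04], 0.45], [[0, 0, 0], [0, 0, 0.0435], 0.45], [[0, 0, 0], [0, 0, 0.0435], 0.45]]'

```text
time_s: 3.38
ee_pos: [518.0, -172.4, 36.3]
tool_rot: [[-0.999, 0.032, -0.001], [0.032, 0.999, 0.0], [0.001, 0.0, -1.0]]
contact_force: [0.4, 0.4, 0.1]
gripper_width: 0.549
grip_force: 0.0
```

```bash
python3 p.py 518.5,-174,37,-0.032
```

```text
t 3.38 p [ 518.  -172.4   36.3] ang -0.0319 w 50.0 tilt [-0.0008  0.0003] F [0.4 0.4 0.1] 0.0
518.5,-174,37,-0.032 shift [-0.0006 -0.0016 -0.0007] az 0.0 rows 0.0
```

>>> carry_out --deltas '[[[0, 0, 0], [0, -0.001, -0.0005], 1], [[0, 0, 0], [0, -0.001, -0.0005], 1], [[0, 0, 0], [0, -0.001, -0.0005], 1], [[0, 0, 0], [0, -0.001, -0.0005], 1], [[0, 0, 0], [0, -0.001, -0.0005], 1], [[0, 0, 0], [0, -0.001, -0.01], 1], [[0, 0, 0], [0, -0.001, -0.03], 1], [[0, 0, 0], [0, -0.001, -0.06], 1], [[0, 0, 0], [0, -0.001, -0.08], 1], [[0, 0, 0], [0, -0.001, -0.08], 1]]'

```text
time_s: 4.62
ee_pos: [519.2, -173.9, 119.1]
tool_rot: [[-0.999, 0.032, 0.004], [0.032, 0.999, -0.001], [-0.004, -0.001, -1.0]]
contact_force: [0.8, 0.1, -1.9]
gripper_width: 0.212
grip_force: 30.0
```

```bash
python3 p.py 521.6,124.2,100,0.0148
```

```text
t 4.62 p [ 519.2 -173.9  119.1] ang -0.0318 w 19.3 tilt [ 0.0035 -0.0014] F [ 0.8  0.1 -1.9] 29.99991863965988
521.6,124.2,100,0.0148 shift [0.0071 0.298  0.0187] az -0.047 rows 4.8
```

>>> carry_out --deltas '[[[0, 0, -0.01], [0.001, 0.03, 0], 1], [[0, 0, -0.02], [0.002, 0.08, 0], 1], [[0, 0, -0.03], [0.003, 0.13, 0], 1], [[0, 0, -0.04], [0.004, 0.18, 0], 1], [[0, 0, -0.047], [0.005, 0.23, 0], 1], [[0, 0, -0.047], [0.0065, 0.275, 0.01], 1], [[0, 0, -0.047], [0.007, 0.295, 0.019], 1], [[0, 0, -0.047], [0.007, 0.298, 0.03], 1], [[0, 0, -0.047], [0.007, 0.298, 0.04], 1], [[0, 0, -0.047], [0.007, 0.298, 0.04], 1]]'

```text
time_s: 5.88
ee_pos: [520.1, 123.5, 75.8]
tool_rot: [[-1.0, -0.014, -0.002], [-0.014, 1.0, -0.0], [0.002, -0.0, -1.0]]
contact_force: [-0.6, -0.4, -0.3]
gripper_width: 0.207
grip_force: 30.0
```

```bash
sed -i 's/d=R.T@/d=np.array([[np.sin(yaw),-np.cos(yaw),0],[np.cos(yaw),np.sin(yaw),0],[0,0,-1]])*[[-1],[1],[1]]@/' p.py; sed -i 's/\[np.sin(yaw),-np.cos(yaw),0\]/[np.sin(yaw),-np.cos(yaw),0]/' p.py; python3 p.py 521.6,124.2,36.5,0.0148
```

```text
t 5.88 p [520.1 123.5  75.8] ang 0.014 w 18.9 tilt [-0.0017 -0.0004] F [-0.6 -0.4 -0.3] 29.999778270721436
521.6,124.2,36.5,0.0148 shift [-0.0015  0.0007  0.0393] az -0.001 rows 0.6
```

>>> carry_out --deltas '[[[0, 0, 0], [-0.0005, 0, 0.01], 1], [[0, 0, 0], [-0.001, 0.0005, 0.025], 1], [[0, 0, 0], [-0.001, 0.0005, 0.035], 1], [[0, 0, 0], [-0.001, 0.0005, 0.0385], 1], [[0, 0, 0], [-0.001, 0.0005, 0.0385], 1], [[0, 0, 0], [-0.001, 0.0005, 0.0385], 1]]'

```text
time_s: 6.62
ee_pos: [521.7, 125.2, 38.3]
tool_rot: [[-1.0, -0.015, 0.0], [-0.015, 1.0, 0.0], [-0.0, 0.0, -1.0]]
contact_force: [0.2, 0.4, -0.1]
gripper_width: 0.21
grip_force: 30.0
```

```bash
python3 p.py 521.6,124.2,36.5,0.0148
```

```text
t 6.62 p [521.7 125.2  38.3] ang 0.0153 w 19.1 tilt [0.0003 0.0001] F [ 0.2  0.4 -0.1] 29.99989539384842
521.6,124.2,36.5,0.0148 shift [ 0.0002 -0.001   0.0018] az 0.0 rows 0.0
```

>>> carry_out --deltas '[[[0, 0, 0], [0, -0.0005, 0.0013], 1], [[0, 0, 0], [0, -0.0005, 0.0013], 1], [[0, 0, 0], [0, -0.0005, 0.0013], 0.45], [[0, 0, 0], [0, -0.0005, 0.0013], 0.45], [[0, 0, 0], [0, -0.0005, 0.0013], 0.45], [[0, 0, 0], [0, -0.0005, 0.0013], 0.45], [[0, 0, 0], [0, -0.0005, -0.01], 0.45], [[0, 0, 0], [0, -0.0005, -0.03], 0.45], [[0, 0, 0], [0, -0.0005, -0.06], 0.45], [[0, 0, 0], [0, -0.0005, -0.06], 0.45]]'

```text
time_s: 7.88
ee_pos: [523.0, 124.9, 100.7]
tool_rot: [[-1.0, -0.015, 0.004], [-0.015, 1.0, 0.001], [-0.004, 0.001, -1.0]]
contact_force: [-0.2, -0.2, 0.7]
gripper_width: 0.549
grip_force: 0.0
```

```bash
python3 p.py 515,-255.7,85,-0.059
```

```text
t 7.88 p [523.  124.9 100.7] ang 0.0152 w 50.0 tilt [0.0039 0.0007] F [-0.2 -0.2  0.7] 0.0
515,-255.7,85,-0.059 shift [ 0.0138 -0.3804  0.0157] az 0.074 rows 6.1
```

>>> carry_out --deltas '[[[0, 0, 0.01], [0.001, -0.03, 0], 0.45], [[0, 0, 0.02], [0.003, -0.08, 0], 0.45], [[0, 0, 0.03], [0.005, -0.135, 0], 0.45], [[0, 0, 0.04], [0.007, -0.19, 0], 0.45], [[0, 0, 0.055], [0.009, -0.245, 0], 0.45], [[0, 0, 0.065], [0.011, -0.3, 0], 0.45], [[0, 0, 0.074], [0.013, -0.35, 0.005], 0.45], [[0, 0, 0.074], [0.0135, -0.375, 0.012], 0.45], [[0, 0, 0.074], [0.013, -0.3805, 0.016], 0.45], [[0, 0, 0.074], [0.013, -0.3805, 0.02], 0.45]]'

```text
time_s: 9.12
ee_pos: [514.2, -255.5, 77.8]
tool_rot: [[-0.998, 0.059, -0.0], [0.059, 0.998, 0.0], [0.0, 0.0, -1.0]]
contact_force: [0.2, 0.3, -0.2]
gripper_width: 0.552
grip_force: 0.0
```

```bash
python3 p.py 515,-255.7,36.5,-0.059
python3 - <<'E'
from plant import camera
import cv2
i=camera("top")["img"][174:260,180:310,::-1];cv2.imwrite("pics/t1.png",cv2.resize(i,None,fx=6,fy=6,interpolation=2))
E
```

```text
t 9.12 p [ 514.2 -255.5   77.8] ang -0.0589 w 50.2 tilt [-0.0005  0.0003] F [ 0.2  0.3 -0.2] 0.0
515,-255.7,36.5,-0.059 shift [-0.0008 -0.0001  0.0413] az 0.0 rows 0.7
```

View pics/t1.png

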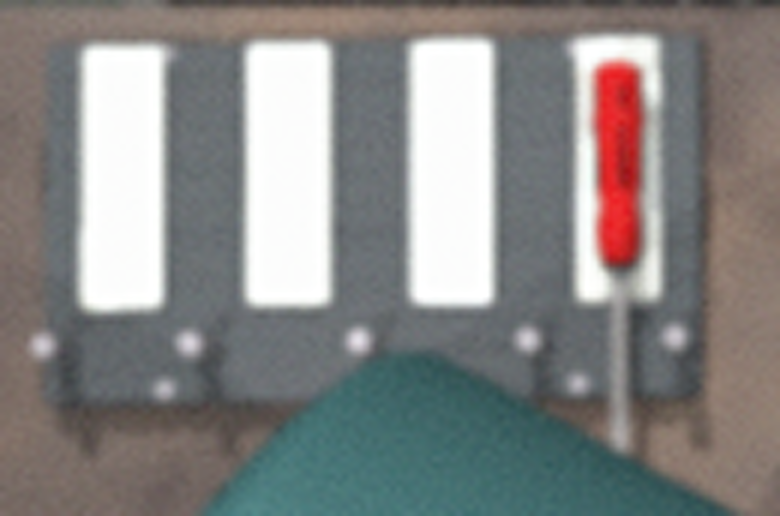

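>>> carry_out --deltas '[[[0, 0, 0], [-0.0005, 0, 0.01], 0.45], [[0, 0, 0], [-0.0005, 0, 0.025], 0.45], [[0, 0, 0], [-0.0005, 0, 0.038], 0.45], [[0, 0, 0], [-0.0005, 0, 0.041], 0.45], [[0, 0, 0], [-0.0005, 0, 0.041], 0.45], [[0, 0, 0], [-0.0005, 0, 0.041], 1], [[0, 0, 0], [-0.0005, 0, 0.041], 1], [[0, 0, 0], [-0.0005, 0, 0.041], 1], [[0, 0, 0], [-0.0005, 0, 0.041], 1], [[0, 0, 0], [-0.0005, 0, 0.041], 1]]'

```text
time_s: 10.42
ee_pos: [515.0, -256.1, 37.4]
tool_rot: [[-0.998, 0.059, 0.0], [0.059, 0.998, -0.0], [-0.0, -0.0, -1.0]]
contact_force: [-0.3, 0.1, 3.6]
gripper_width: 0.194
grip_force: 30.0
```

```bash
python3 p.py 520.4,200.2,115,0.0148
```

```text
t 10.43 p [ 515.  -256.1   37.4] ang -0.0588 w 17.6 tilt [ 0.0001 -0.    ] F [-0.3  0.1  3.6] 30.000709891319275
520.4,200.2,115,0.0148 shift [ 0.0214  0.4558 -0.0776] az -0.074 rows 7.4
```

>>> carry_out --deltas '[[[0, 0, 0], [0, 0, -0.01], 1], [[0, 0, 0], [0, 0, -0.03], 1], [[0, 0, 0], [0, 0.005, -0.06], 1], [[0, 0, -0.01], [0.001, 0.03, -0.08], 1], [[0, 0, -0.02], [0.003, 0.08, -0.08], 1], [[0, 0, -0.03], [0.006, 0.135, -0.08], 1], [[0, 0, -0.04], [0.009, 0.19, -0.08], 1], [[0, 0, -0.05], [0.012, 0.245, -0.08], 1], [[0, 0, -0.06], [0.014, 0.3, -0.08], 1], [[0, 0, -0.074], [0.016, 0.345, -0.08], 1]]'

```text
time_s: 11.68
ee_pos: [519.4, 91.3, 118.8]
tool_rot: [[-1.0, -0.016, 0.002], [-0.016, 1.0, 0.0], [-0.002, 0.0, -1.0]]
contact_force: [-0.2, -0.4, -1.3]
gripper_width: 0.195
grip_force: 30.0
```

```bash
python3 p.py 520.4,200.2,70,0.0148
```

```text
t 11.68 p [519.4  91.3 118.8] ang 0.0162 w 17.8 tilt [0.0016 0.0002] F [-0.2 -0.4 -1.3] 29.999417066574097
520.4,200.2,70,0.0148 shift [-0.0028  0.1088  0.0488] az 0.001 rows 1.9
```

>>> carry_out --deltas '[[[0, 0, 0], [-0.001, 0.04, 0], 1], [[0, 0, 0], [-0.002, 0.08, 0], 1], [[0, 0, 0], [-0.0025, 0.105, 0.005], 1], [[0, 0, 0], [-0.0025, 0.11, 0.015], 1], [[0, 0, 0], [-0.0025, 0.11, 0.035], 1], [[0, 0, 0], [-0.0025, 0.11, 0.049], 1], [[0, 0, 0], [-0.0025, 0.11, 0.049], 1], [[0, 0, 0], [-0.0025, 0.11, 0.049], 1]]'

```text
time_s: 12.68
ee_pos: [520.2, 198.9, 68.3]
tool_rot: [[-1.0, -0.015, -0.0], [-0.015, 1.0, -0.0], [0.0, -0.0, -1.0]]
contact_force: [-0.5, 0.7, -0.4]
gripper_width: 0.196
grip_force: 30.0
```

```bash
python3 p.py 520.4,200.2,37,0.0148
```

```text
t 12.68 p [520.2 198.9  68.3] ang 0.0146 w 17.8 tilt [-0.0001 -0.    ] F [-0.5  0.7 -0.4] 29.999816715717316
520.4,200.2,37,0.0148 shift [-0.0002  0.0012  0.0313] az -0.0 rows 0.5
```

>>> carry_out --deltas '[[[0, 0, 0], [0, 0.0005, 0.01], 1], [[0, 0, 0], [0, 0.001, 0.024], 1], [[0, 0, 0], [0, 0.001, 0.0305], 1], [[0, 0, 0], [0, 0.001, 0.0308], 1], [[0, 0, 0], [0, 0.001, 0.0308], 1], [[0, 0, 0], [0, 0.001, 0.0308], 1], [[0, 0, 0], [0, 0.001, 0.0308], 0.45], [[0, 0, 0], [0, 0.001, 0.0308], 0.45], [[0, 0, 0], [0, 0.001, 0.0308], 0.45], [[0, 0, 0], [0, 0.001, 0.0308], 0.45]]'

```text
time_s: 13.92
ee_pos: [520.0, 200.3, 37.5]
tool_rot: [[-1.0, -0.015, 0.0], [-0.015, 1.0, 0.0], [-0.0, 0.0, -1.0]]
contact_force: [0.6, 0.9, 0.6]
gripper_width: 0.551
grip_force: 0.0
```

```bash
python3 p.py 509.3,-326.9,100,-0.047
```

```text
t 13.93 p [520.  200.3  37.5] ang 0.0152 w 50.1 tilt [0.0001 0.    ] F [0.6 0.9 0.6] 0.0
509.3,-326.9,100,-0.047 shift [ 0.0187 -0.527  -0.0625] az 0.062 rows 8.5
```

Lift and travel to green (the one on the green pad in the rack at (448,205); the loose red at (437,298) and loose blue at (335,224) are decoys; crop c1 confirmed it).

>>> carry_out --deltas '[[[0, 0, 0], [0, 0, -0.015], 0.45], [[0, 0, 0], [0, 0, -0.045], 0.45], [[0, 0, 0.005], [0.001, -0.03, -0.063], 0.45], [[0, 0, 0.015], [0.003, -0.085, -0.063], 0.45], [[0, 0, 0.025], [0.005, -0.14, -0.063], 0.45], [[0, 0, 0.035], [0.007, -0.195, -0.063], 0.45], [[0, 0, 0.045], [0.009, -0.25, -0.063], 0.45], [[0, 0, 0.055], [0.011, -0.305, -0.063], 0.45], [[0, 0, 0.062], [0.013, -0.36, -0.063], 0.45], [[0, 0, 0.062], [0.015, -0.415, -0.063], 0.45]]'

```text
time_s: 15.18
ee_pos: [511.3, -216.9, 101.6]
tool_rot: [[-0.999, 0.047, 0.001], [0.047, 0.999, -0.0], [-0.001, -0.0, -1.0]]
contact_force: [0.6, -1.2, 1.3]
gripper_width: 0.55
grip_force: 0.0
```

```bash
python3 p.py 509.3,-326.9,75,-0.047
```

```text
t 15.18 p [ 511.3 -216.9  101.6] ang -0.0471 w 50.1 tilt [ 0.001  -0.0004] F [ 0.6 -1.2  1.3] 0.0
509.3,-326.9,75,-0.047 shift [-0.0032 -0.11    0.0266] az -0.0 rows 1.8
```

>>> carry_out --deltas '[[[0, 0, 0], [-0.001, -0.04, 0], 0.45], [[0, 0, 0], [-0.002, -0.08, 0], 0.45], [[0, 0, 0], [-0.003, -0.105, 0.005], 0.45], [[0, 0, 0], [-0.003, -0.111, 0.015], 0.45], [[0, 0, 0], [-0.003, -0.111, 0.026], 0.45], [[0, 0, 0], [-0.003, -0.111, 0.026], 0.45], [[0, 0, 0], [-0.003, -0.111, 0.026], 0.45]]'

```text
time_s: 16.05
ee_pos: [509.2, -325.0, 74.4]
tool_rot: [[-0.999, 0.046, -0.0], [0.046, 0.999, 0.0], [0.0, 0.0, -1.0]]
contact_force: [-0.3, -0.1, -0.3]
gripper_width: 0.548
grip_force: 0.0
```

```bash
python3 p.py 509.3,-326.9,36.2,-0.047
```

```text
t 16.05 p [ 509.2 -325.    74.4] ang -0.0459 w 49.9 tilt [-0.0004  0.0003] F [-0.3 -0.1 -0.3] 0.0
509.3,-326.9,36.2,-0.047 shift [-0.0002 -0.0019  0.0382] az 0.001 rows 0.6
```

>>> carry_out --deltas '[[[0, 0, 0], [0, -0.001, 0.01], 0.45], [[0, 0, 0], [0, -0.001, 0.025], 0.45], [[0, 0, 0], [0, -0.001, 0.036], 0.45], [[0, 0, 0], [0, -0.001, 0.038], 0.45], [[0, 0, 0], [0, -0.001, 0.038], 0.45], [[0, 0, 0], [0, -0.001, 0.038], 1], [[0, 0, 0], [0, -0.001, 0.038], 1], [[0, 0, 0], [0, -0.001, 0.038], 1], [[0, 0, 0], [0, -0.001, 0.038], 1], [[0, 0, 0], [0, -0.001, 0.038], 1]]'

```text
time_s: 17.3
ee_pos: [509.1, -326.9, 36.5]
tool_rot: [[-0.999, 0.047, 0.0], [0.047, 0.999, 0.0], [-0.0, 0.0, -1.0]]
contact_force: [0.2, 0.7, 1.3]
gripper_width: 0.127
grip_force: 30.0
```

```bash
python3 p.py 519.3,276.2,115,0.0148
```

```text
t 17.3 p [ 509.1 -326.9   36.5] ang -0.0468 w 11.6 tilt [0.0001 0.    ] F [0.2 0.7 1.3] 30.000388026237488
519.3,276.2,115,0.0148 shift [ 0.018   0.6029 -0.0785] az -0.062 rows 9.7
```

>>> carry_out --deltas '[[[0, 0, 0], [0, 0, -0.01], 1], [[0, 0, 0], [0, 0, -0.03], 1], [[0, 0, 0], [0, 0.005, -0.06], 1], [[0, 0, -0.01], [0.001, 0.03, -0.08], 1], [[0, 0, -0.02], [0.003, 0.085, -0.08], 1], [[0, 0, -0.03], [0.005, 0.14, -0.08], 1], [[0, 0, -0.04], [0.007, 0.195, -0.08], 1], [[0, 0, -0.05], [0.009, 0.25, -0.08], 1], [[0, 0, -0.06], [0.011, 0.305, -0.08], 1], [[0, 0, -0.062], [0.013, 0.36, -0.08], 1]]'

```text
time_s: 18.55
ee_pos: [513.2, 35.1, 118.0]
tool_rot: [[-1.0, -0.015, 0.002], [-0.015, 1.0, 0.0], [-0.002, 0.0, -1.0]]
contact_force: [-0.2, -0.1, -1.1]
gripper_width: 0.132
grip_force: 30.0
```

```bash
python3 p.py 519.3,276.2,70,0.0148
```

```text
t 18.55 p [513.2  35.1 118. ] ang 0.0153 w 12.0 tilt [0.0019 0.    ] F [-0.2 -0.1 -1.1] 29.998932480812073
519.3,276.2,70,0.0148 shift [-0.0098  0.241   0.048 ] az 0.0 rows 3.9
```

>>> carry_out --deltas '[[[0, 0, 0], [-0.002, 0.055, 0], 1], [[0, 0, 0], [-0.004, 0.11, 0], 1], [[0, 0, 0], [-0.006, 0.165, 0], 1], [[0, 0, 0], [-0.008, 0.21, 0], 1], [[0, 0, 0], [-0.01, 0.238, 0.005], 1], [[0, 0, 0], [-0.01, 0.2425, 0.015], 1], [[0, 0, 0], [-0.01, 0.2425, 0.035], 1], [[0, 0, 0], [-0.01, 0.2425, 0.047], 1], [[0, 0, 0], [-0.01, 0.2425, 0.047], 1], [[0, 0, 0], [-0.01, 0.2425, 0.047], 1]]'

```text
time_s: 19.8
ee_pos: [519.5, 275.6, 69.6]
tool_rot: [[-1.0, -0.015, -0.0], [-0.015, 1.0, -0.0], [0.0, -0.0, -1.0]]
contact_force: [-0.1, -0.2, -1.2]
gripper_width: 0.131
grip_force: 30.0
```

```bash
python3 p.py 519.3,276.2,36.7,0.0148
```

```text
t 19.8 p [519.5 275.6  69.6] ang 0.0145 w 11.9 tilt [-0. -0.] F [-0.1 -0.2 -1.2] 29.99984711408615
519.3,276.2,36.7,0.0148 shift [0.0002 0.0006 0.0329] az -0.0 rows 0.5
```

>>> carry_out --deltas '[[[0, 0, 0], [0, 0.0005, 0.01], 1], [[0, 0, 0], [0, 0.0005, 0.024], 1], [[0, 0, 0], [0, 0.0005, 0.032], 1], [[0, 0, 0], [0, 0.0005, 0.0328], 1], [[0, 0, 0], [0, 0.0005, 0.0328], 1], [[0, 0, 0], [0, 0.0005, 0.0328], 1], [[0, 0, 0], [0, 0.0005, 0.0328], 0.45], [[0, 0, 0], [0, 0.0005, 0.0328], 0.45], [[0, 0, 0], [0, 0.0005, 0.0328], 0.45], [[0, 0, 0], [0, 0.0005, 0.0328], 0.45]]'

```text
time_s: 21.05
ee_pos: [519.2, 276.5, 36.7]
tool_rot: [[-1.0, -0.015, 0.0], [-0.015, 1.0, 0.0], [-0.0, 0.0, -1.0]]
contact_force: [0.1, -0.7, -0.6]
gripper_width: 0.535
grip_force: 0.0
```

```bash
python3 p.py 508.7,-405.5,100,-0.034
```

```text
t 21.05 p [519.2 276.5  36.7] ang 0.0152 w 48.7 tilt [0.0001 0.    ] F [ 0.1 -0.7 -0.6] 0.0
508.7,-405.5,100,-0.034 shift [ 0.0209 -0.6817 -0.0633] az 0.049 rows 11.0
```

>>> carry_out --deltas '[[[0, 0, 0], [0, 0, -0.015], 0.45], [[0, 0, 0], [0, 0, -0.045], 0.45], [[0, 0, 0.005], [0.001, -0.03, -0.063], 0.45], [[0, 0, 0.015], [0.003, -0.085, -0.063], 0.45], [[0, 0, 0.025], [0.005, -0.14, -0.063], 0.45], [[0, 0, 0.035], [0.007, -0.195, -0.063], 0.45], [[0, 0, 0.045], [0.009, -0.25, -0.063], 0.45], [[0, 0, 0.049], [0.011, -0.305, -0.063], 0.45], [[0, 0, 0.049], [0.013, -0.36, -0.063], 0.45], [[0, 0, 0.049], [0.015, -0.415, -0.063], 0.45]]'

```text
time_s: 22.3
ee_pos: [510.6, -140.6, 100.8]
tool_rot: [[-0.999, 0.034, 0.001], [0.034, 0.999, -0.0], [-0.001, -0.0, -1.0]]
contact_force: [0.3, -0.3, -0.0]
gripper_width: 0.553
grip_force: 0.0
```

```bash
python3 p.py 508.7,-405.5,80,-0.034
```

```text
t 22.3 p [ 510.6 -140.6  100.8] ang -0.0338 w 50.4 tilt [ 0.0012 -0.0004] F [ 0.3 -0.3 -0. ] 0.0
508.7,-405.5,80,-0.034 shift [-0.007  -0.2648  0.0208] az 0.0 rows 4.3
```

>>> carry_out --deltas '[[[0, 0, 0], [-0.0015, -0.055, 0], 0.45], [[0, 0, 0], [-0.003, -0.11, 0], 0.45], [[0, 0, 0], [-0.0045, -0.165, 0], 0.45], [[0, 0, 0], [-0.006, -0.215, 0], 0.45], [[0, 0, 0], [-0.007, -0.255, 0.005], 0.45], [[0, 0, 0], [-0.007, -0.266, 0.015], 0.45], [[0, 0, 0], [-0.007, -0.266, 0.02], 0.45], [[0, 0, 0], [-0.007, -0.266, 0.02], 0.45], [[0, 0, 0], [-0.007, -0.266, 0.02], 0.45]]'

```text
time_s: 23.42
ee_pos: [508.8, -403.8, 79.9]
tool_rot: [[-0.999, 0.033, -0.0], [0.033, 0.999, 0.0], [0.0, 0.0, -1.0]]
contact_force: [-0.1, 0.2, 0.4]
gripper_width: 0.548
grip_force: 0.0
```

```bash
python3 p.py 508.7,-405.5,37,-0.034
python3 - <<'E'
from plant import camera
import cv2
i=camera("top")["img"][174:260,180:310,::-1];cv2.imwrite("pics/t2.png",cv2.resize(i,None,fx=6,fy=6,interpolation=2))
a=cv2.imread("pics/top0.png")[200:300,440:510];cv2.imwrite("pics/bl.png",cv2.resize(a,None,fx=6,fy=6,interpolation=2))
E
```

```text
t 23.43 p [ 508.8 -403.8   79.9] ang -0.0327 w 49.9 tilt [-0.0001  0.0001] F [-0.1  0.2  0.4] 0.0
508.7,-405.5,37,-0.034 shift [ 0.     -0.0017  0.0429] az 0.001 rows 0.7
```

View pics/t2.png

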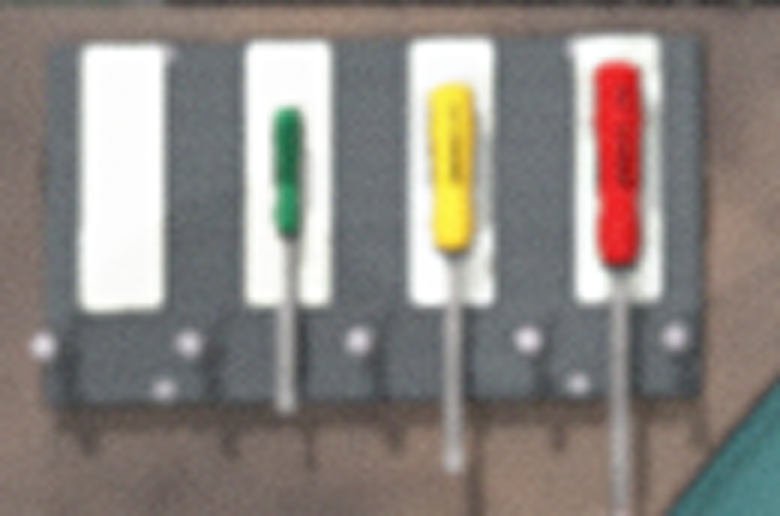

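View pics/bl.png

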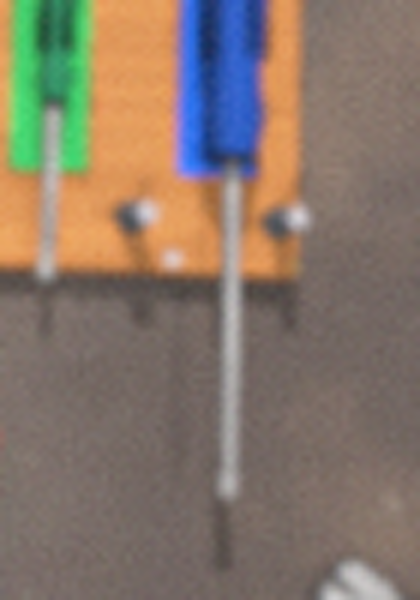

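>>> carry_out --deltas '[[[0, 0, 0], [-0.003, -0.0012, 0.01], 0.45], [[0, 0, 0], [-0.0042, -0.0012, 0.025], 0.45], [[0, 0, 0], [-0.0042, -0.0012, 0.039], 0.45], [[0, 0, 0], [-0.0042, -0.0012, 0.0428], 0.45], [[0, 0, 0], [-0.0042, -0.0012, 0.0428], 0.45], [[0, 0, 0], [-0.0042, -0.0012, 0.0428], 1], [[0, 0, 0], [-0.0042, -0.0012, 0.0428], 1], [[0, 0, 0], [-0.0042, -0.0012, 0.0428], 1], [[0, 0, 0], [-0.0042, -0.0012, 0.0428], 1], [[0, 0, 0], [-0.0042, -0.0012, 0.0428], 1]]'

```text
time_s: 24.72
ee_pos: [512.8, -406.2, 37.1]
tool_rot: [[-0.999, 0.034, 0.0], [0.034, 0.999, -0.0], [-0.0, -0.0, -1.0]]
contact_force: [-0.7, 1.5, 5.7]
gripper_width: 0.249
grip_force: 30.0
```

```bash
python3 p.py 518.2,352.2,115,0.0148
```

```text
t 24.73 p [ 512.8 -406.2   37.1] ang -0.0338 w 22.6 tilt [ 0.0001 -0.0001] F [-0.7  1.5  5.7] 30.001059472560883
518.2,352.2,115,0.0148 shift [ 0.0202  0.7581 -0.0779] az -0.049 rows 12.2
```

>>> carry_out --deltas '[[[0, 0, 0], [0, 0, -0.01], 1], [[0, 0, 0], [0, 0, -0.03], 1], [[0, 0, 0], [0, 0.005, -0.06], 1], [[0, 0, -0.01], [0.001, 0.03, -0.08], 1], [[0, 0, -0.02], [0.003, 0.085, -0.08], 1], [[0, 0, -0.03], [0.005, 0.14, -0.08], 1], [[0, 0, -0.04], [0.007, 0.195, -0.08], 1], [[0, 0, -0.049], [0.009, 0.25, -0.08], 1], [[0, 0, -0.049], [0.011, 0.305, -0.08], 1], [[0, 0, -0.049], [0.013, 0.36, -0.08], 1]]'

```text
time_s: 25.98
ee_pos: [512.1, -44.3, 118.3]
tool_rot: [[-1.0, -0.015, 0.002], [-0.015, 1.0, -0.0], [-0.002, -0.0, -1.0]]
contact_force: [0.7, -0.1, -0.9]
gripper_width: 0.242
grip_force: 30.0
```

```bash
python3 p.py 518.2,352.2,110,0.0148
```

```text
t 25.98 p [512.1 -44.3 118.3] ang 0.015 w 22.0 tilt [ 0.0017 -0.0003] F [ 0.7 -0.1 -0.9] 29.99895304441452
518.2,352.2,110,0.0148 shift [-0.012   0.3964  0.0083] az 0.0 rows 6.3
```

>>> carry_out --deltas '[[[0, 0, 0], [-0.002, 0.055, 0], 1], [[0, 0, 0], [-0.004, 0.11, 0], 1], [[0, 0, 0], [-0.006, 0.165, 0], 1], [[0, 0, 0], [-0.007, 0.22, 0], 1], [[0, 0, 0], [-0.009, 0.275, 0], 1], [[0, 0, 0], [-0.011, 0.33, 0], 1], [[0, 0, 0], [-0.012, 0.375, 0.005], 1], [[0, 0, 0], [-0.012, 0.395, 0.01], 1], [[0, 0, 0], [-0.012, 0.3975, 0.025], 1], [[0, 0, 0], [-0.012, 0.3975, 0.035], 1]]'

```text
time_s: 27.22
ee_pos: [517.4, 350.5, 80.8]
tool_rot: [[-1.0, -0.015, -0.001], [-0.015, 1.0, -0.001], [0.001, -0.001, -1.0]]
contact_force: [-0.6, -0.3, -0.8]
gripper_width: 0.245
grip_force: 30.0
```

```bash
python3 p.py 518.2,352.2,37.2,0.0148
```

```text
t 27.23 p [517.4 350.5  80.8] ang 0.0147 w 22.3 tilt [-0.001  -0.0008] F [-0.6 -0.3 -0.8] 29.9998077750206
518.2,352.2,37.2,0.0148 shift [-0.0008  0.0017  0.0436] az -0.0 rows 0.7
```

>>> carry_out --deltas '[[[0, 0, 0], [-0.0005, 0.001, 0.01], 1], [[0, 0, 0], [-0.0005, 0.001, 0.025], 1], [[0, 0, 0], [-0.0005, 0.001, 0.037], 1], [[0, 0, 0], [-0.0005, 0.001, 0.041], 1], [[0, 0, 0], [-0.0005, 0.001, 0.041], 1], [[0, 0, 0], [-0.0005, 0.001, 0.041], 1]]'

```text
time_s: 27.98
ee_pos: [518.6, 352.9, 41.2]
tool_rot: [[-1.0, -0.015, 0.001], [-0.015, 1.0, 0.0], [-0.001, 0.0, -1.0]]
contact_force: [-0.1, 0.5, -0.7]
gripper_width: 0.248
grip_force: 30.0
```

```bash
python3 p.py 518.2,352.2,37.2,0.0148
```

```text
t 27.98 p [518.6 352.9  41.2] ang 0.0152 w 22.6 tilt [0.0005 0.0003] F [-0.1  0.5 -0.7] 29.999860525131226
518.2,352.2,37.2,0.0148 shift [ 0.0004 -0.0007  0.004 ] az 0.0 rows 0.1
```

>>> carry_out --deltas '[[[0, 0, 0], [0, -0.0005, 0.002], 1], [[0, 0, 0], [0, -0.0005, 0.0035], 1], [[0, 0, 0], [0, -0.0005, 0.0035], 1], [[0, 0, 0], [0, -0.0005, 0.0035], 1], [[0, 0, 0], [0, -0.0005, 0.0035], 0.45], [[0, 0, 0], [0, -0.0005, 0.0035], 0.45], [[0, 0, 0], [0, -0.0005, 0.0035], 0.45], [[0, 0, 0], [0, -0.0005, 0.0035], 0.45], [[0, 0, 0], [0, -0.0005, -0.015], 0.45], [[0, 0, 0], [0, -0.0005, -0.045], 0.45]]'

```text
time_s: 29.22
ee_pos: [518.0, 352.0, 86.7]
tool_rot: [[-1.0, -0.015, -0.001], [-0.015, 1.0, -0.001], [0.001, -0.001, -1.0]]
contact_force: [-0.9, -0.1, -0.1]
gripper_width: 0.546
grip_force: 0.0
```

>>> carry_out --deltas '[[[0, 0, 0], [0, 0, -0.05], 0.45], [[0, 0, 0], [0, -0.05, -0.08], 0.45], [[0, 0, 0], [0, -0.1, -0.08], 0.45], [[0, 0, 0], [0, -0.15, -0.08], 0.45], [[0, 0, 0], [0, -0.2, -0.08], 0.45], [[0, 0, 0], [0, -0.25, -0.08], 0.45], [[0, 0, 0], [0, -0.3, -0.08], 0.45], [[0, 0, 0], [0, -0.35, -0.08], 0.45], [[0, 0, 0], [0, -0.4, -0.08], 0.45], [[0, 0, 0], [0, -0.45, -0.08], 0.45]]'

```text
time_s: 30.48
ee_pos: [525.2, -99.4, 167.2]
tool_rot: [[-1.0, -0.015, 0.001], [-0.015, 1.0, -0.0], [-0.001, -0.0, -1.0]]
contact_force: [0.6, -0.3, -0.2]
gripper_width: 0.55
grip_force: 0.0
```

>>> carry_out --deltas '[[[0, 0, 0], [0, -0.05, 0], 0.45], [[0, 0, 0], [0, -0.1, 0], 0.45], [[0, 0, 0], [0, -0.13, 0], 0.45], [[0, 0, 0], [0, -0.13, 0], 0.45], [[0, 0, 0], [0, -0.13, 0], 0.45]]'

```text
time_s: 31.1
ee_pos: [527.1, -227.2, 166.4]
tool_rot: [[-1.0, -0.015, 0.0], [-0.015, 1.0, -0.0], [-0.0, -0.0, -1.0]]
contact_force: [-0.7, -0.9, 0.1]
gripper_width: 0.549
grip_force: 0.0
```

Run:
```python
from plant import camera
import cv2
i=camera("top")["img"][174:274,180:310,::-1];cv2.imwrite("pics/t3.png",cv2.resize(i,None,fx=6,fy=6,interpolation=2))
i=camera("side")["img"][170:260,250:410,::-1];cv2.imwrite("pics/s3.png",cv2.resize(i,None,fx=5,fy=5,interpolation=2))
```

```text
(no output)
```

View pics/t3.png

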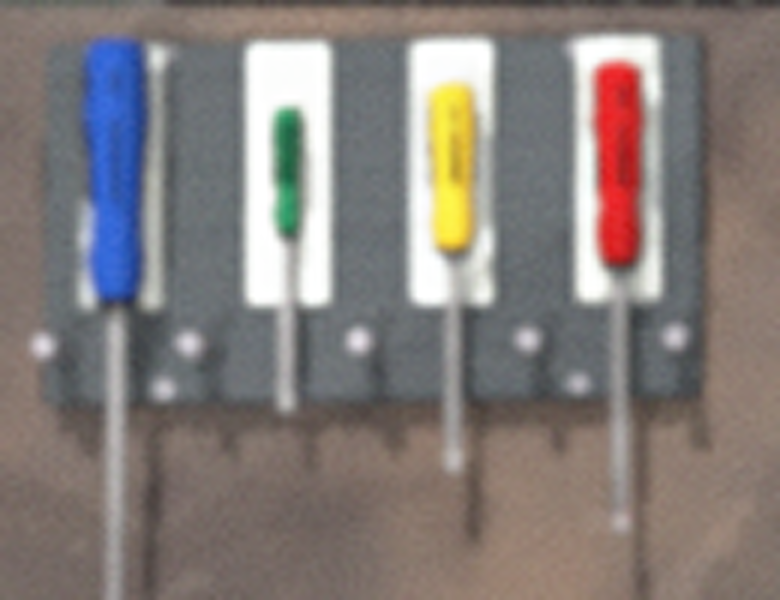

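View pics/s3.png

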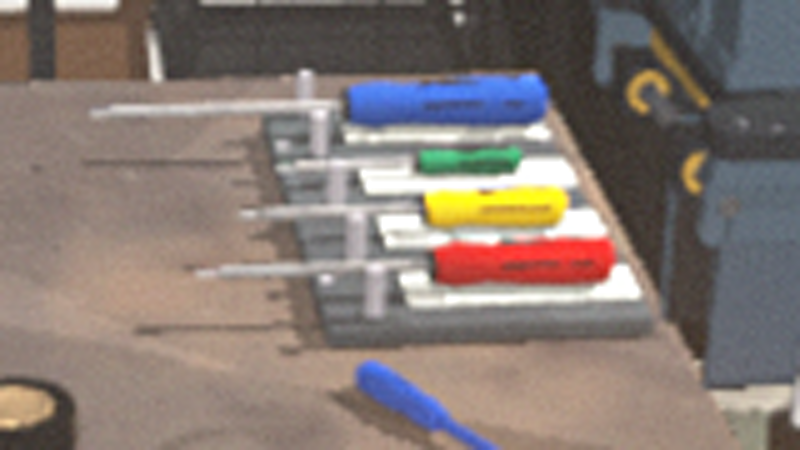

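Run:
```python
from h import *
t=load()["top"];np.set_printoptions(precision=1,suppress=True)
r=[439.86,237.06,.0148]
for n,y,h,hl in(("blue",114,30,114),("green",38,23,58),("yellow",-38,27,74),("red",-114,28,90)):
    print(n,((proj(t,rack(r,[[80+hl/2,y,h],[80-hl/2,y,h],[-20,y,h]]))-[180,174]+.5)*6-.5).tolist())
```

```text
blue [[113.71937610025338, 46.57863758005732], [112.37272704145857, 296.01934185056234], [111.86071252770046, 390.8601320879728]]
green [[283.6132555524059, 107.65422222347729], [283.4307400939954, 233.99836700418166], [283.20585235236774, 389.67421843646616]]
yellow [[448.0095454989362, 86.02741449224084], [448.3941409282768, 247.94007808984554], [448.7238551065086, 386.7480221024348]]
red [[614.5377393849133, 65.49107599206934], [615.7706767740831, 262.80849868175574], [616.5297235119222, 384.2851830025027]]
```

```bash
python3 -c "
from plant import sign_off
print(sign_off())"
```

```text
the job is handed in; nothing more can be done
None
```

All four screwdrivers are in the steel rack in reverse order (blue, green, yellow, red from left to right). Each handle is within about 2 mm of its pad's centre by the top camera, the shafts point towards the robot between the pegs, and the job was handed in at about 31 s.

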